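# Gauge the tread of a castor

## Robot

A 7-joint arm with a two-finger parallel gripper is mounted at the origin on a cart in front of the work surface, level with it; the furniture and walls round the work are solid. World frame = base frame: x ahead of the robot, y to its left, z up, the work surface at z = 0. Lengths are in m, angles in rad, forces in N, time in s.
With the tool pointing down it reaches from about 0.425 to 0.925 m from the base axis. Payload 6.8 kg.
Tool frame: the origin (TCP) lies on the front face of the gripper's body, between the roots of the fingers; the fingertips stand 73 mm ahead of it and the grasp point (between the pads) lies 54 mm ahead of it (env.nose_length is the distance from the TCP to the fingertips, in m); z points along the fingers, y is the line along which they close (so a half turn about z gives the same grasp; the last joint's range is limited). The gripper opens to 85 mm and grips with 20 to 120 N. Pads are 22 mm wide; open, the fingers measure 114 mm over their backs; the gripper's body (76 mm by 85 mm) begins 54 mm behind the grasp point. The pads swing forward as they close: fully open they stand 13 mm farther back than shut.
Start: joints at [-1.382, 0.477, 0.022, 1.555, -0.011, 1.109, -0.083], TCP at [0.197, 0.646, 0.304] pointing down, gripper open.
Joint ranges: [-2.96, 2.96], [-0.34, 2.1], [-1.41, 1.46], [0.24, 2.44], [-1.37, 4.51], [0.17, 1.92], [-2.96, 2.96]. Speed limits (rad/s): [2.39, 2.39, 3.14, 3.14, 3.14, 3.14, 3.14].

## Interface

Orientations are given as a unit quaternion [w, x, y, z].
In Python, from cell import env, kin, camera, calibration, job gives the robot as it stands. The module is installed in compiled form; this text tells all that it offers. Calls block until the motion is done:
- env.reach(position, orientation): joint-space move of the TCP to a pose.
- env.movel(position, velocity=0.15, rot=None, stop_force=None): straight line of the TCP; rot=None keeps the orientation; velocity is the mean speed in m/s. With stop_force (N) it stops when the force on the tool has changed by that much, and returns True; else False.
- env.goto_joints(angles): joint-space move.
- env.grip(opening, f_grip=None): finger opening in m; f_grip is the grip in N (None keeps the last); returns when the fingers have stopped.
- env.dwell(seconds).
- kin.inverse_kinematics(position, orientation): joint angles nearest the present ones, or None.
- env.get_state(): the state.
- camera(name): name is "scene" or "top" or "wrist"; returns (picture, depth): 384x512x3 uint8, blue, green, red; 384x512 float32, m along the optical axis (not along the pixel's ray), 0 where there is no reading.
- calibration(name): a dict with "fx", "fy", "cx", "cy" (pixels), "rvec" (rotation vector, rad) and "tvec" (3), from world to camera coordinates, as OpenCV has them. Camera axes: x right, y down, z forward; pixel columns grow to the right and rows downward; lengths in m; the calibration is good to about 2 mm. A picture is of the moment at which its call begins: read the wrist's pose just before it. calibration takes no time and is no camera call; for the wrist camera it gives the pose at the moment of the call.
A pose or a line that the arm cannot do raises env.PlanningError and nothing moves.
- job.job_done(): hands the job in; it is judged then, once.
The state is a dict: "time": time; "qpos": joint angles; "joint_velocities": joint speeds; "joint_torque": joint torques, N m; "tcp_pos": TCP position; "orientation": TCP orientation; "force": force on the tool from outside, world axes, zero at the start; "torque": the same for the moment, N m; "opening": finger opening in m; "gripper_force": force on a finger pad.
Only numpy, scipy, OpenCV 4.12 (cv2) and the standard library are available. Lean on these libraries where they do the work, as an engineer would, in place of code of your own. Each camera call takes 0.05 s, during which the arm holds its last target. There are 200 camera calls.

## Task

Two equipment castors stand upside down on the trolley. Take the depth gauge from its dock and measure the tread of the left-hand castor: feel gently for the groove round the middle of the tyre with the sprung probe, and when it has dropped in, press until the foot sits flat on the tread. Then stand the gauge back in its dock and let go, with the ring still showing the depth of that groove; leave both castors and the things beside them where they are.

Things in the scene. Friction and masses are not known exactly. Their poses are not given: they have to be found in the camera images.
- castor_a: Steel castor stood upside down, wheel up, loose, 1.6 kg; left (larger y) or right one of two alike, only the left is measured. Origin: centre of the underside of its plate (106 x 86 x 5 mm), z up, y along the axle. Grey tyre, 125 mm diameter, 40 mm wide, braked (does not turn), axle 96.5 mm high. A sideways push over some 6 N at the tread may tip or shift it.
- castor_b: The other castor: same outside sizes, frame and missing spacer as castor_a (it may stand to the other side), but another groove depth. Which of the two stands at the left varies.
- castor_a_top (a point): Point over the crown of castor_a's tread, level with the top of the ribs, 22 mm along +x and 159 mm above its origin, midway between the fork legs. A straight-walled groove 6 mm wide, 4 to 9 mm deep, runs round the middle of the tyre between ribs 14 mm wide. A spacer is missing: the wheel stands 4 to 7 mm off this point along y, to one side or the other (6 N to shift), so feel for the groove.
- castor_b_top (a point): Point over the crown of castor_b's tread, level with the top of the ribs, 22 mm along +x and 159 mm above its origin, midway between the fork legs. Groove, ribs and missing spacer as told for castor_a_top.
- gauge: Upright tread depth gauge, about 240 g. Origin: centre of the underside of its foot, z up. Steel foot 16 x 44 x 8 mm (x, y, z); square aluminium grip 26 x 26 mm from z = 8 to 50 mm; thin neck with scale lines up to 74.5 mm, on which a black ring (18 mm across) rides. The probe comes out below the middle of the foot. In use the foot lies across the groove, along the castor's y.
- gauge_grip (a point): Middle of the square grip, on the gauge's axis 34 mm above the underside of the foot.
- gauge_probe (a joint): How far the sprung probe is pushed into the gauge, m: 0 = fully out, its flat-ended tip (4 mm diameter) 14 mm below the underside of the foot; 0.014 = tip flush with the foot. The spring pushes it out with 1.6 N at the start and 0.2 N more for each mm.
- gauge_ring (a joint): Height of the black ring up the scale, m: 0 = lowest (starts at 0 to 2 mm). The probe pushes it up as it goes in (about 0.8 N more) and it stays there, keeping the deepest push; nothing lowers it. Groove depth = 0.014 minus this, once the foot has sat flat with the probe on the groove's floor. More than 5 mm of push on a rib may spoil the reading.
- dock: Loose aluminium block 46 x 66 x 24 mm (x, y, z), 0.5 kg, an upright hole of 12 mm diameter through its middle for the probe, and two rails along y on its top, 5.5 mm high and 24 mm apart, between which the gauge's foot lies. Origin: centre of its underside.
- dock_seat (a point): Mouth of the dock's hole in the middle of its top face (24 mm above the underside): the gauge's origin belongs here, the foot lying along the dock's y.
- jar: Bystander: small blue ointment jar, 36 mm diameter, 53 mm high, standing behind the castors.
- vial: Bystander: glass vial with a dark cap, 29 mm diameter, 74 mm high, behind the left castor.
- tape_roll: Bystander: roll of tape lying flat, 69 mm diameter, 25 mm high, behind the castors.
- marker_pen: Bystander: marker pen lying along the back edge, 139 mm long, 13 mm high.
- gauze_pack: Bystander: sealed gauze pack 86 x 59 x 13 mm, lying behind the dock.

How it is judged:
By the outcome, as a careful person would: the job done as asked, in the order asked, and still so for the second after the job is handed in, with the robot touching nothing.
It also fails if it takes over 67 s, if anything falls off the work surface, if the arm or the gripper's body presses on something with over 40 N, if the wrist force passes 120 N, or if a joint passes its speed limit or range.

## Working session

There is one attempt and no reset: what is moved stays moved. The work goes in short steps, each a Python script; the robot and the scene stay as the last script left them, time stands still between calls to the robot, and variables do not carry over. Pictures are saved under pics/ and viewed, at most 10 in all, crops included, and the job is handed in when it is done.

```bash
mkdir -p pics; cat > h.py <<'E'
import numpy as np, cv2
from cell import env, kin, camera, calibration, job
def cloud(name):
    c=calibration(name); p,d=camera(name)
    R=cv2.Rodrigues(np.array(c["rvec"],float))[0]; t=np.array(c["tvec"],float).ravel()
    v,u=np.mgrid[0:384,0:512]
    P=np.dstack([(u-c["cx"])/c["fx"]*d,(v-c["cy"])/c["fy"]*d,d])
    W=(P-t)@R; W[d==0]=np.nan
    return p,W
E
python3 - <<'E'
from h import *
for n in("scene","top"):
    p,W=cloud(n); cv2.imwrite(f"pics/{n}0.png",p); np.save(f"{n}0.npy",W)
    c=calibration(n);R=cv2.Rodrigues(np.array(c["rvec"],float))[0];print(n,-R.T@np.ravel(c["tvec"]),c["fx"])
a=cv2.imread("pics/scene0.png");b=cv2.imread("pics/top0.png")
cv2.imwrite("pics/top0x.png",cv2.resize(b,(800,600)));cv2.imwrite("pics/scene0x.png",cv2.resize(a,(800,600)))
print(env.get_state()["time"])
E
```

```text
scene [ 0.16549823 -0.25029377  0.80430262] 373.0085264017751
top [0.48017439 0.11572102 1.01562386] 491.580437940748
0.1
```

View pics/top0x.png

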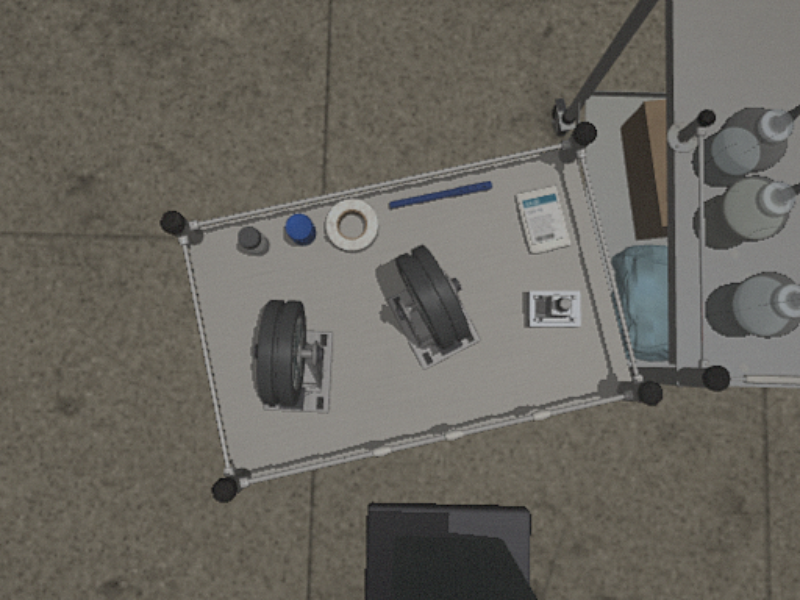

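View pics/scene0x.png

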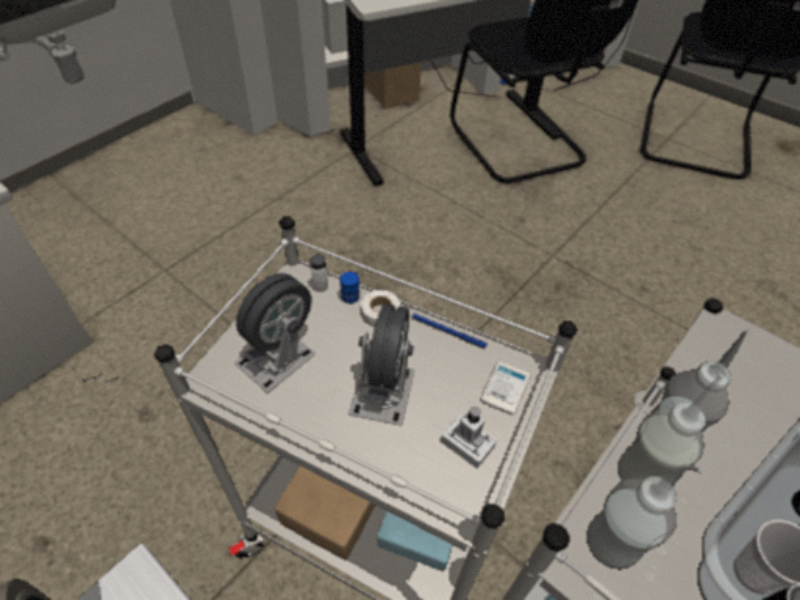

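The top view (800×600) shows the left castor with its crown near (280,352), the right castor near (435,298), and the dock with the gauge at (557,308). The bystanders stand along the back. The scene view agrees. Next I measure from the depth data.

```bash
python3 - <<'E'
from h import *
W=np.load("top0.npy"); S=np.load("scene0.npy")
def box(u0,u1,v0,v1): 
    f=512/800; return W[int(v0*f):int(v1*f),int(u0*f):int(u1*f)].reshape(-1,3)
def rect(P,n):
    r=cv2.minAreaRect((P[:,:2]*1000).astype(np.float32)); print(n,len(P),np.round(r[0],1),np.round(r[1],1),round(r[2],1))
t=box(240,340,380,450); print("table z",np.nanmedian(box(450,520,370,400)[:,2]))
c=box(235,345,285,420)
for lo in(.12,.14,.15,.155):
    P=c[c[:,2]>lo]; rect(P,f"A wheel>{lo}")
print("zmax",np.nanpercentile(c[:,2],[98,99.5]))
P=c[(c[:,2]>.002)&(c[:,2]<.012)]; rect(P,"A plate")
d=box(515,595,280,340)
P=d[(d[:,2]>.015)&(d[:,2]<.034)]; rect(P,"dock"); 
P=d[(d[:,2]>.015)]; rect(P,"dock+gauge"); 
for lo,hi in((.065,.080),(.085,.105)):
    P=d[(d[:,2]>lo)&(d[:,2]<hi)]
    if len(P): rect(P,f"gauge {lo}"); print(P.mean(0))
# scene-camera check
s=S.reshape(-1,3)
for lo,hi,n,x0,x1,y0,y1 in((.067,.078,"s grip",.45,.65,-.2,.02),(.015,.034,"s dock",.45,.65,-.2,.02),(.15,.17,"s wheelA",.3,.6,.2,.4),(.002,.01,"s plateA",.35,.6,.18,.4)):
    P=s[(s[:,2]>lo)&(s[:,2]<hi)&(s[:,0]>x0)&(s[:,0]<x1)&(s[:,1]>y0)&(s[:,1]<y1)]
    if len(P)>3: rect(P,n)
b=cv2.imread("pics/top0.png")
A=cv2.resize(b[180:275,150:220],(440,597),interpolation=cv2.INTER_CUBIC)
D=cv2.resize(b[175:220,325:385],(360,270),interpolation=cv2.INTER_CUBIC)
m=np.zeros((597,800,3),np.uint8); m[:,:440]=A; m[:270,440:]=D
cv2.imwrite("pics/crop1.png",m)
E
```

```text
table z -0.001059776117986598
A wheel>0.12 1466 [488.8 256.7] [ 40.4 114.5] 89.1
A wheel>0.14 1071 [489.1 256.8] [40.2 89.3] 89.1
A wheel>0.15 693 [489.4 256.7] [40.  66.5] 89.3
A wheel>0.155 371 [489.2 256.1] [38. 47.] 88.5
zmax [0.15770109 0.15917366]
A plate 693 [492.4 262.2] [173.9 141.7] 1.5
dock 500 [555.6 -82.1] [44.9 66.6] 1.4
dock+gauge 740 [555.6 -82.1] [44.9 66.6] 1.4
gauge 0.065 123 [555.  -79.7] [25.2 26.5] 0.6
[ 0.55444538 -0.07756434  0.07245789]
gauge 0.085 49 [555.6 -79.4] [13.1 13.9] 45.9
[ 0.55560875 -0.07979279  0.09771002]
s grip 106 [ 529.8 -121.3] [194.   90.4] 17.9
s dock 434 [535.7 -98.3] [239.5  85.4] 28.7
s wheelA 365 [489.9 256.2] [41.  67.3] 88.9
s plateA 994 [474.8 270.3] [180.4 249.3] 89.9
```

View pics/crop1.png

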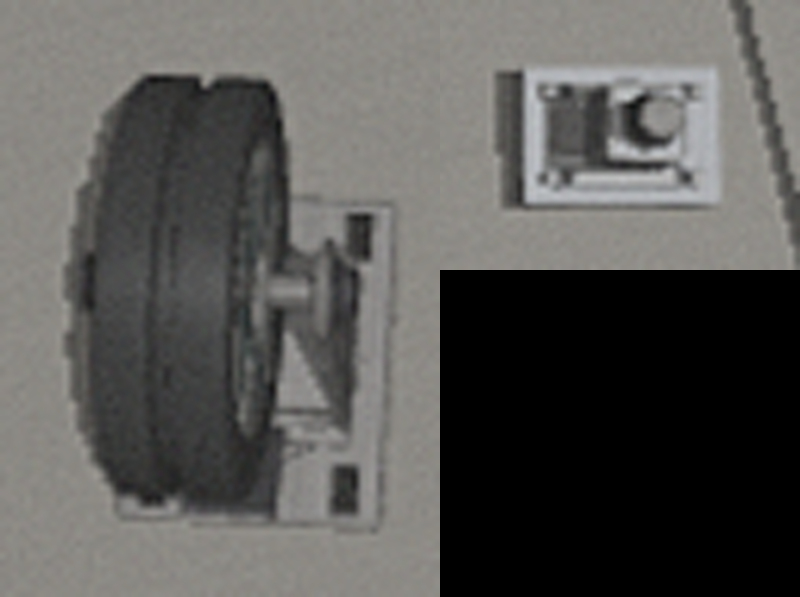

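```bash
cat >> h.py <<'E'
from scipy.spatial.transform import Rotation as Ro
def q(yaw): # tool down, fingers closing along world y, turned by yaw deg
    x,y,z,w=(Ro.from_euler('z',yaw,degrees=True)*Ro.from_quat([1,0,0,0])).as_quat(); return [w,x,y,z]
def st(): 
    s=env.get_state(); print("t %.2f"%s["time"],np.round(s["tcp_pos"],4),"F",np.round(s["force"],2),"open %.4f g %.1f"%(s["opening"],s["gripper_force"])); return s
E
python3 - <<'E'
from h import *
c=calibration("top");R=cv2.Rodrigues(np.array(c["rvec"],float))[0];t=np.ravel(c["tvec"]);C=-R.T@t
def px(u,v,z):
    r=R.T@np.array([(u-c["cx"])/c["fx"],(v-c["cy"])/c["fy"],1]); return C+r*(z-C[2])/r[2]
f=lambda x,y,z:px(150+x/440*70,180+y/597*95,z)
a,b,d=f(395,205,.005),f(378,527,.005),f(118,515,.005)
print("plate corners",a,b,d,"yaw",np.degrees(np.arctan2(*(a-b)[[1,0]])), np.linalg.norm(a-b),np.linalg.norm(b-d))
s=st();print(s["orientation"],s["qpos"])
for qq in(q(1.2),q(181.2)):
  for p in([.555,-.0797,.112],[.489,.2565,.30]): print(kin.inverse_kinematics(p,qq))
E
```

```text
plate corners [0.51734551 0.20515334 0.005     ] [0.41335863 0.20705799 0.005     ] [0.41512944 0.29109955 0.005     ] yaw -1.049325489603284 0.10400431985270873 0.0840602191989062
t 0.10 [0.1973 0.6451 0.303 ] F [-0.46  0.14  0.65] open 0.0850 g 0.0
[-4.81771672e-05  1.47868716e-01  9.89006649e-01 -8.30376693e-04] [-1.38209953  0.47772512  0.02238972  1.55633639 -0.01149162  1.10932344
 -0.08311132]
[-0.40633338  0.62513581  0.58090657  2.00172295 -0.54277857  0.67099174
 -1.02566307]
[-1.16743202  0.33286976  0.71715304  1.89214078 -0.25646195  1.00963574
 -1.88931628]
[-0.22935998  0.57144214  0.33866143  1.99027151 -0.3102586   0.62924451
  1.90403588]
[-0.73621001  0.27925101  0.17001198  1.86593127 -0.05541716  1.00093263
  1.04899567]
```

```bash
python3 - <<'E'
from h import *
Q=q(181.2)
env.reach([.555,-.0797,.30],Q); st()
env.movel([.555,-.0797,.19],velocity=.15); 
p,W=cloud("wrist"); cv2.imwrite("pics/w1.png",p); np.save("w1.npy",W)
P=W.reshape(-1,3)
for lo,hi,n in((.067,.078,"grip"),(.02,.032,"dock"),(.09,.102,"neck")):
    k=P[(P[:,2]>lo)&(P[:,2]<hi)&(abs(P[:,0]-.555)<.05)&(abs(P[:,1]+.08)<.05)]
    if len(k)>5: print(n,len(k),cv2.minAreaRect((k[:,:2]*1000).astype(np.float32)))
st()
E
```

```text
t 2.94 [ 0.5553 -0.0788  0.2999] F [-0.17  0.04  0.53] open 0.0852 g 0.0
grip 1013 ((557.1137084960938, -82.42059326171875), (26.007598876953125, 25.718780517578125), 89.09029388427734)
dock 3659 ((556.78466796875, -84.24049377441406), (46.162357330322266, 66.1383285522461), 1.2807137966156006)
neck 626 ((557.6025390625, -82.45989990234375), (14.247648239135742, 14.476397514343262), 20.112199783325195)
t 3.88 [ 0.5557 -0.0799  0.191 ] F [ 0.66 -0.77 -0.21] open 0.0856 g 0.0
```

View pics/w1.png

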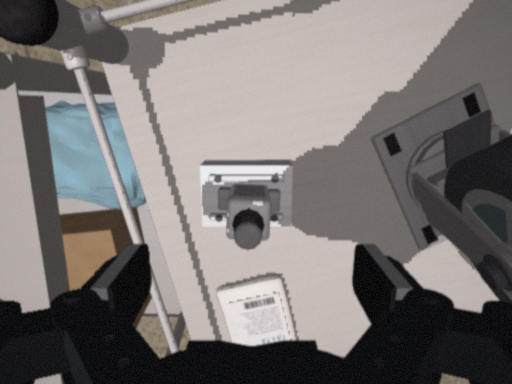

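The wrist view shows the gauge upright in the dock at (248,225), with the foot between the rails and clear space for the fingers. Next I grasp it.

```bash
python3 - <<'E'
from h import *
env.movel([.556,-.0812,.190]); print(env.movel([.556,-.0812,.112],velocity=.08,stop_force=8)); st()
env.grip(.022,50); s=st(); np.save("grasp.npy",s["tcp_pos"])
env.movel([.556,-.0812,.152],velocity=.06); st()
env.movel([.556,-.0812,.26],velocity=.15); 
p,W=cloud("wrist"); cv2.imwrite("pics/w2.png",p); np.save("w2.npy",W)
env.reach([.489,.2555,.30],q(178.95)); st(); st(); st()
E
```

```text
False
t 5.25 [ 0.5564 -0.0813  0.1125] F [-0.28  0.06 -0.93] open 0.0853 g 0.0
t 5.83 [ 0.5562 -0.0812  0.1123] F [-0.22 -0.16  4.32] open 0.0255 g 48.8
t 6.64 [ 0.5558 -0.081   0.1519] F [-0.07 -0.14 -2.2 ] open 0.0253 g 48.7
t 8.86 [0.4896 0.2538 0.2999] F [-0.28 -1.01 -1.62] open 0.0255 g 48.8
t 8.86 [0.4896 0.2538 0.2999] F [-0.28 -1.01 -1.62] open 0.0255 g 48.8
t 8.86 [0.4896 0.2538 0.2999] F [-0.28 -1.01 -1.62] open 0.0255 g 48.8
```

View pics/w2.png

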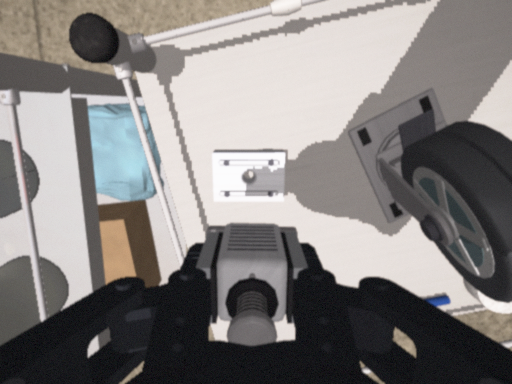

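```bash
cat >> h.py <<'E'
def F(n=10):
    v=[]
    for _ in range(n): env.dwell(.02); s=env.get_state(); v.append(np.r_[s["force"],s["tcp_pos"]])
    return np.mean(v,0),np.std(v,0)
E
python3 - <<'E'
from h import *
m,s=F();print(np.round(m,4),np.round(s,4))
env.movel([.489,.2555,.268],velocity=.1); m0,s=F();print(np.round(m0,4),np.round(s,4))
for z in (.265,.263,.261,.260,.259,.258):
    env.movel([.489,.2555,z],velocity=.02); m,s=F(6); print(z,np.round(m-np.r_[m0[:3],0,0,0],4))
    if m[2]-m0[2]>1.3: break
print(env.get_state()["time"])
E
```

```text
[ 0.4023  0.0507 -2.2613  0.4897  0.2537  0.2999] [6.130e-01 3.963e-01 5.180e-01 0.000e+00 1.000e-04 0.000e+00]
[-0.0374 -0.011  -2.2724  0.4894  0.2555  0.2685] [4.584e-01 3.680e-01 4.975e-01 1.000e-04 1.000e-04 2.000e-04]
0.265 [ 0.187  -0.0605 -0.2475  0.489   0.2555  0.265 ]
0.263 [-0.1129 -0.111   0.1023  0.489   0.2555  0.2629]
0.261 [0.1154 0.1169 0.5029 0.489  0.2555 0.2609]
0.26 [-0.0223  0.0692 -0.2561  0.489   0.2555  0.26  ]
0.259 [-0.205   0.2039 -0.0072  0.489   0.2555  0.259 ]
0.258 [-0.1978 -0.0068  0.1424  0.489   0.2555  0.258 ]
11.8083
```

```bash
python3 - <<'E'
from h import *
m0=-2.27
for z in np.arange(.257,.2505,-.001):
    env.movel([.489,.2555,z],velocity=.02); m,s=F(10); print(round(z,4),np.round(m-[0,0,m0,0,0,0],4))
    if m[2]-m0>1.2: break
print(env.get_state()["time"])
E
```

```text
0.257 [ 0.1181 -0.2961 -0.3362  0.489   0.2555  0.257 ]
0.256 [ 0.1228 -0.1565  0.0518  0.489   0.2555  0.256 ]
0.255 [ 0.1864 -0.3709 -0.1016  0.489   0.2555  0.255 ]
0.254 [ 0.0263 -0.0682 -0.2665  0.489   0.2555  0.254 ]
0.253 [-0.1301 -0.1877  1.5034  0.4892  0.2555  0.2532]
13.8917
```

```bash
python3 - <<'E'
from h import *
m0=-2.27
for z in np.arange(.2515,.2435,-.001):
    hit=env.movel([.489,.2555,z],velocity=.01,stop_force=7); m,s=F(6); print(round(z,4),hit,np.round(m-[0,0,m0,0,0,0],4))
    if m[2]-m0>9: break
print(env.get_state()["time"])
E
```

```text
0.2515 False [0.6422 0.2881 1.8469 0.4891 0.2555 0.2516]
0.2505 False [0.7964 0.1186 2.6032 0.4891 0.2555 0.2506]
0.2495 False [ 0.843  -0.0709  2.6704  0.4891  0.2555  0.2495]
0.2485 False [ 1.2153 -0.2524  2.4677  0.4891  0.2555  0.2485]
0.2475 False [1.6153 0.4283 2.6494 0.4891 0.2555 0.2475]
0.2465 False [-1.3314 -0.704   9.9083  0.4892  0.2555  0.2472]
16.0417
```

```bash
python3 - <<'E'
from h import *
m0=-2.27
for z in (.2462,.2457,.2452,.2447):
    env.movel([.489,.2555,z],velocity=.01,stop_force=9); m,s=F(6); print(z,np.round(m-[0,0,m0,0,0,0],4))
    if m[2]-m0>17: break
p,_=camera("wrist"); cv2.imwrite("pics/w3.png",p)
env.movel([.489,.2555,.29],velocity=.06); m,s=F(); print(np.round(m,3))
p,_=camera("wrist"); 
cv2.imwrite("pics/w4.png",np.hstack([cv2.resize(cv2.imread("pics/w3.png"),(400,300)),cv2.resize(p,(400,300))]))
p,W=cloud("top"); np.save("top1.npy",W)
c=W[int(285*.64):int(420*.64),int(235*.64):int(345*.64)].reshape(-1,3);k=c[(c[:,2]>.02)&(c[:,2]<.16)]
print(env.get_state()["time"])
E
```

```text
0.2462 [-2.2275 -1.1199 12.9007  0.4892  0.2555  0.2472]
0.2457 [-3.6001 -1.2866 17.4244  0.4893  0.2555  0.2472]
[-0.151 -0.054 -2.293  0.489  0.255  0.29 ]
17.95
```

View pics/w4.png

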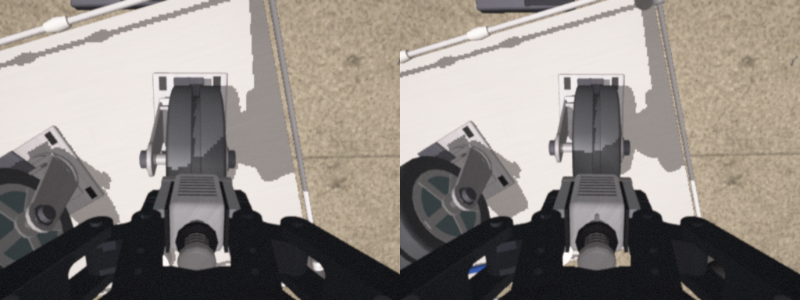

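The views show the gauge square over the tread, and the force contact rose rigidly at the expected height. Now I return it to the dock.

```bash
python3 - <<'E'
from h import *
env.movel([.489,.2555,.30]); env.reach([.556,-.0812,.26],q(181.2))
env.movel([.556,-.0812,.150],velocity=.12); m0,_=F(6); print(np.round(m0,3))
for z,f in((.130,1.5),(.1225,1.5),(.113,4)):
    # coarse then fine; a light early stop would mean the probe met the dock
    hit=env.movel([.556,-.0812,z],velocity=.03,stop_force=f+1); m,_=F(6); print(z,hit,np.round(m-np.r_[m0[:3],0,0,0],3))
    if m[2]-m0[2]>1.2 and z>.114: print("early contact"); break
print(env.get_state()["time"])
E
```

```text
[-0.041 -0.309 -2.376  0.557 -0.081  0.151]
0.13 False [ 0.262  0.234 -0.185  0.556 -0.081  0.13 ]
0.1225 False [ 0.109  0.59   0.05   0.556 -0.081  0.122]
0.113 True [-0.04   0.549  8.227  0.556 -0.081  0.112]
22.575
```

```bash
python3 - <<'E'
from h import *
env.grip(.085); st(); env.movel([.556,-.0812,.19],velocity=.06); 
p,W=cloud("wrist"); P=W.reshape(-1,3)
for lo,hi,n in((.067,.078,"grip"),(.02,.032,"dock"),(.09,.102,"neck")):
    k=P[(P[:,2]>lo)&(P[:,2]<hi)&(abs(P[:,0]-.555)<.05)&(abs(P[:,1]+.08)<.05)]
    if len(k)>5: print(n,len(k),cv2.minAreaRect((k[:,:2]*1000).astype(np.float32)),k[:,2].max())
w=cv2.resize(p[130:270,160:340],(514,400),interpolation=cv2.INTER_CUBIC)
env.movel([.556,-.0812,.30]); env.reach([.35,-.0812,.32],q(181.2)) if kin.inverse_kinematics([.35,-.0812,.32],q(181.2)) is not None else env.reach([.46,.1,.36],q(181.2))
t,W=cloud("top"); b=cv2.imread("pics/top0.png")
c=np.vstack([cv2.resize(b[115:280,110:390],(514,303)),cv2.resize(t[115:280,110:390],(514,303))])[:600]
A=W[182:269,150:221].reshape(-1,3); k=A[A[:,2]>.14]; print("A",cv2.minAreaRect((k[:,:2]*1000).astype(np.float32)))
s,_=camera("scene"); 
cv2.imwrite("pics/f1.png",w); cv2.imwrite("pics/f2.png",c); cv2.imwrite("pics/f3.png",s); st()
E
```

```text
t 23.18 [ 0.5551 -0.0808  0.1117] F [-0.38  0.47 -0.31] open 0.0853 g 0.0
grip 1076 ((556.7991943359375, -81.42782592773438), (25.625825881958008, 25.832172393798828), 0.4443814158439636) 0.07653034048436078
dock 3639 ((556.8004150390625, -84.27595520019531), (46.23038864135742, 66.21543884277344), 1.235195517539978) 0.03199649455270683
neck 631 ((557.3919677734375, -81.51825714111328), (14.732623100280762, 14.318307876586914), 45.90982437133789) 0.10042057334710267
A ((488.9014587402344, 256.7013244628906), (40.11641311645508, 91.86611938476562), 88.17079162597656)
t 26.52 [ 0.3513 -0.0811  0.3206] F [0.31 0.6  0.13] open 0.0851 g 0.0
```

View pics/f1.png

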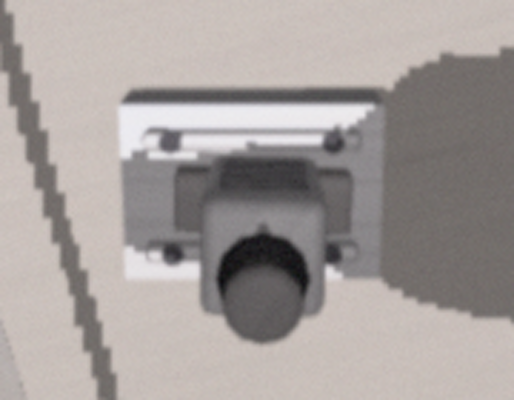

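View pics/f2.png

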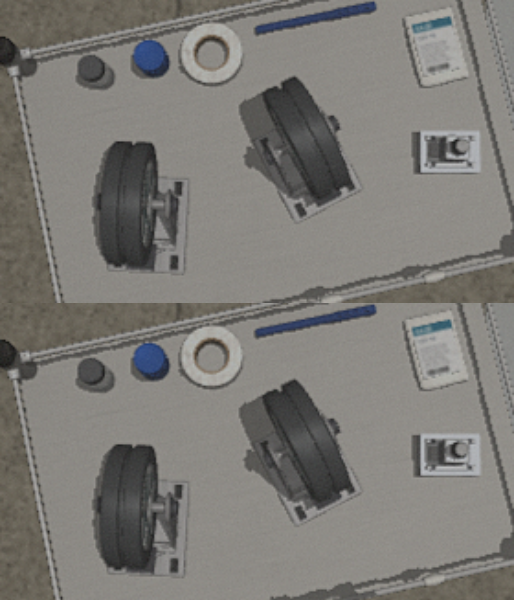

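The gauge stands seated in the dock, with its foot flat between the rails and centred at (263,200) in the crop. The castors and bystanders are unchanged between the before and after top views, so I'm handing in.

```bash
python3 -c "
from h import *
print(job.job_done())"
```

```text
the job is handed in; nothing more can be done
None
```

I measured the left castor's groove at about 8 mm deep by force and height, stood the gauge back in its dock, let go, and handed the job in at about 27 s; I did not read the ring itself in a picture, and the gauge sits about 2.8 mm off the dock's centre along y.

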